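# Close up the gearbox cover in cross order

## Task

First put the amber oil bottle that was left standing on the gearbox cover back into the free cell of the divided crate, standing upright; set it down, do not drop it. Then tighten the cover's four wing screws clockwise in cross order (one, the diagonally opposite one, then the other two), each just until its wing lies along the yellow line painted under it, so that all are equally tight; do not turn any well past its line. Leave the stored bottles and the wrench alone.

Things in the scene. Friction and masses are not known exactly. Their poses are not given: they have to be found in the camera images.
- gearbox: green cast gearbox fixed to the bench, foot 200 (x) by 290 (y) mm, bearing caps and shaft on its y ends. Origin: centre of its underside; z up, y along the long side. On top: an aluminium inspection cover on a red gasket, with four dark wing screws near its corners, 58 mm from the middle in x and 80 mm in y.
- cover_top (a point): centre of the cover's flat top, 105 mm above the gearbox's origin, axes as the gearbox's; the cover is 172 (x) by 252 (y) mm. Under each wing screw a yellow line, 88 mm long and 9 mm wide, is painted on the cover parallel to y and centred on the screw: the screw is tight when its wing lies along this line.
- oil_bottle: amber oil bottle with a red cylindrical cap and a white label, left standing on the middle of the cover; loose, 0.2 to 0.45 kg. Body 56 mm in diameter and 85 mm tall, cone shoulder up to 104 mm, cap 28 mm in diameter from 104 to 150 mm height. Origin: centre of its underside, z up its axis.
- crate: plywood crate fixed to the bench, 164 by 164 mm, 70 mm high, open on top, walls and floor 5 mm, divided into 2 by 2 cells of about 74 mm inner width, centres 40 mm from the crate's middle in its x and y. Origin: centre of its underside. Three cells hold stored bottles, one is free.
- pad: black rubber disc, 54 mm in diameter and 3 mm thick, fixed on the floor in the middle of the crate's free cell. Origin: centre of its underside (5 mm above the bench), so a bottle standing on it has its foot 8 mm above the bench.
- screw_a (a joint): turn of the wing screw at the +x +y corner of the cover, rad: grows as it is tightened (clockwise seen from above); wing along the yellow line at 1.5; loose at 0.2 to 0.9; dead stop at 2.2, far too tight. Constant friction of about 0.1 N m; stays where it is left. Its diagonal partner is screw_c.
- screw_a_grip (a point): grip point of screw_a, at (+58, +80) mm in the gearbox's x, y: on the screw's axis, 34 mm above the cover. Turns with the screw: x along the wing, y across, z up. The wing is a flat upright blade 10 mm thick, 70 mm long, with two round ears (16 to 48 mm above the cover), 40 mm high between them; hub 20 mm in diameter up to 17 mm above the cover.
- screw_b (a joint): turn of the wing screw at the +x -y corner of the cover, rad: grows as it is tightened (clockwise seen from above); wing along the yellow line at 1.5; loose at 0.2 to 0.9; dead stop at 2.2, far too tight. Constant friction of about 0.1 N m; stays where it is left. Its diagonal partner is screw_d.
- screw_b_grip (a point): grip point of screw_b, at (+58, -80) mm in the gearbox's x, y: on the screw's axis, 34 mm above the cover. Turns with the screw: x along the wing, y across, z up. The wing is a flat upright blade 10 mm thick, 70 mm long, with two round ears (16 to 48 mm above the cover), 40 mm high between them; hub 20 mm in diameter up to 17 mm above the cover.
- screw_c (a joint): turn of the wing screw at the -x -y corner of the cover, rad: grows as it is tightened (clockwise seen from above); wing along the yellow line at 1.5; loose at 0.2 to 0.9; dead stop at 2.2, far too tight. Constant friction of about 0.1 N m; stays where it is left. Its diagonal partner is screw_a.
- screw_c_grip (a point): grip point of screw_c, at (-58, -80) mm in the gearbox's x, y: on the screw's axis, 34 mm above the cover. Turns with the screw: x along the wing, y across, z up. The wing is a flat upright blade 10 mm thick, 70 mm long, with two round ears (16 to 48 mm above the cover), 40 mm high between them; hub 20 mm in diameter up to 17 mm above the cover.
- screw_d (a joint): turn of the wing screw at the -x +y corner of the cover, rad: grows as it is tightened (clockwise seen from above); wing along the yellow line at 1.5; loose at 0.2 to 0.9; dead stop at 2.2, far too tight. Constant friction of about 0.1 N m; stays where it is left. Its diagonal partner is screw_b.
- screw_d_grip (a point): grip point of screw_d, at (-58, +80) mm in the gearbox's x, y: on the screw's axis, 34 mm above the cover. Turns with the screw: x along the wing, y across, z up. The wing is a flat upright blade 10 mm thick, 70 mm long, with two round ears (16 to 48 mm above the cover), 40 mm high between them; hub 20 mm in diameter up to 17 mm above the cover.
- stored_1: grey bottle with a black cap standing in a cell of the crate, same shape and size as the oil bottle; loose, not to be disturbed. Origin: centre of its underside.
- stored_2: green bottle with a black cap standing in a cell of the crate, same shape and size as the oil bottle; loose, not to be disturbed. Origin: centre of its underside.
- stored_3: white bottle with a blue cap standing in a cell of the crate, same shape and size as the oil bottle; loose, not to be disturbed. Origin: centre of its underside.
- wrench: loose steel wrench lying flat on the bench beyond the gearbox and crate; a bystander, to be left alone.
There are look-alikes about, which are no part of the job. What is meant by the pad is not red or white, and is the smaller of those in its own colour.

How it is judged (in metres and radians):
On the way, in this order (a step that is already met when the one before it is completed fails the run):
1. the oil bottle stands upright on the pad in the crate's free cell, released (horizontal distance between oil_bottle and pad below 0.016 m and z of oil_bottle in the frame of pad below 0.008 m and angle between oil_bottle's own z axis and vertical below 0.12 rad and linear speed of oil_bottle below 0.05 m/s and contact force between the fingers and oil_bottle below 0.05 N), for 0.2 s.
2. two diagonally opposite wing screws are at their lines while the other two are still loose (below 1.15 rad) (((value of joint screw_a between 1.35 and 1.65 rad and value of joint screw_c between 1.35 and 1.65 rad and value of joint each of screw_b, screw_d below 1.15 rad) or (value of joint screw_b between 1.35 and 1.65 rad and value of joint screw_d between 1.35 and 1.65 rad and value of joint each of screw_a, screw_c below 1.15 rad))), for 0.1 s.
At the end, for the whole second after the job is handed in: The oil bottle stands upright (within 0.12 rad) and still on the pad in the free cell (within 16 mm of its centre, foot on the pad), and each of the four wing screws stands within 0.15 rad of its yellow line (joint 1.35 to 1.65) (horizontal distance between oil_bottle and pad below 0.016 m and z of oil_bottle in the frame of pad below 0.008 m and angle between oil_bottle's own z axis and vertical below 0.12 rad and linear speed of oil_bottle below 0.05 m/s and value of joint screw_a between 1.35 and 1.65 rad and value of joint screw_b between 1.35 and 1.65 rad and value of joint screw_c between 1.35 and 1.65 rad and value of joint screw_d between 1.35 and 1.65 rad); the robot touches nothing.
It fails at once if a wing screw is turned well past its line (over 1.85 rad) (value of joint any of screw_a, screw_b, screw_c, screw_d above 1.85 rad).
It fails at once if the oil bottle is dropped (falls free faster than 0.7 m/s, about 25 mm) (linear speed of oil_bottle above 0.7 m/s and contact force between the fingers and oil_bottle below 0.01 N).
It fails at once if a stored bottle is moved over 40 mm or tilted over 0.4 rad (distance of any of stored_1, stored_2, stored_3 from where it was at the start of the episode above 0.04 m or angle between any of stored_1, stored_2, stored_3's own z axis and vertical above 0.4 rad).
It fails at once if the wrench is moved over 40 mm (distance of wrench from where it was at the start of the episode above 0.04 m).
It also fails if it takes over 72 s, if anything falls off the work surface, if the arm or the gripper's body presses on something with over 40 N, if the wrist force passes 120 N, or if a joint passes its speed limit or range.

## Robot

A 7-joint arm with a two-finger parallel gripper is mounted at the origin on the work surface. World frame = base frame: x ahead of the robot, y to its left, z up, the work surface at z = 0. Lengths are in mm, angles in rad, forces in N, time in s.
With the tool pointing down it reaches from about 400 to 875 mm from the base axis. Payload 4.4 kg.
Tool frame: the origin (TCP) lies on the centre line of the jaws, within the pads' length; the fingertips stand 25 mm ahead of it and the grasp point (between the pads) lies 6 mm ahead of it (ctrl.finger_overhang is the distance from the TCP to the fingertips, in mm); z points along the fingers, y is the line along which they close (so a half turn about z gives the same grasp; the last joint's range is limited). The gripper opens to 85 mm and grips with 20 to 120 N. Pads are 22 mm wide; open, the fingers measure 114 mm over their backs; the gripper's body (76 mm by 85 mm) begins 54 mm behind the grasp point. The pads swing forward as they close: fully open they stand 13 mm farther back than shut.
Start: joints at [-0.066, 0.628, 0.038, 1.517, -0.027, 0.996, -0.02], TCP at [650.013, 0.026, 256.313] pointing down, gripper open.
Joint ranges: [-3.06, 3.06], [-0.37, 2.12], [-1.25, 1.32], [0.18, 2.47], [-1.1, 4.24], [0.23, 1.98], [-2.94, 2.94]. Speed limits (rad/s): [2.57, 2.57, 3.14, 3.14, 3.14, 3.14, 3.14].

## Interface

Orientations are given as [roll, pitch, yaw] about the fixed x, y, z axes, in that order (R = Rz(yaw) Ry(pitch) Rx(roll)).
In Python, from cell import ctrl gives the robot as it stands. The module is installed in compiled form; this text tells all that it offers.
- The arm moves only by the tool play_rows, never from a script. Its argument "targets" is a list of rows, each a list of 5 numbers: the closure, from 0 (fully open) to 1 (shut), then the shift along the tool's x, y, z in cm, then the turn about the tool's z in degrees. In form: [[gripper, dx, dy, dz, spin], ...]. A call has 1 to 10 rows; each row is the pose to reach, as a shift and turn from the pose commanded when the call began, along the tool's axes at that moment; what a row does not reach only later rows make up. A row lasts 1/10 s, in which the tool goes at most 50 mm and 8.59 degrees, less where a joint would pass 70% of its speed; a pose out of reach is approached as far as the arm can. A call with a gripper value outside its range is refused whole. The fingers move at their own pace and stop on an object; the grip force is fixed at half the most. Time passes only in rows, so rows that repeat a pose let the fingers close. It gives the time, the measured TCP pose, the force, the opening and the grip force at its end, in the units of the state.
- ctrl.read_state(): the state, without advancing time (a new reading comes with each control period).
- ctrl.get_image(name): name is "scene" or "side" or "wrist"; returns (picture, depth): 384x512x3 uint8, red, green, blue; 384x512 float32, mm along the optical axis (not along the pixel's ray), 0 where there is no reading.
- ctrl.calibration(name): a dict with "vfov" (degrees; the focal length in pixels is half the picture's height over the tangent of half this angle, whatever the lens; pixels are square), "cx", "cy" (the principal point, pixels), "extrinsics" (4x4, takes a point from camera to world coordinates); the wrist camera has in their place "mount" (4x4, takes a point from camera to tool coordinates, whose origin is the TCP and whose axes are the flange's). Camera axes: x right, y down, z forward; pixel columns grow to the right and rows downward; lengths in mm; the calibration is good to about 2 mm. A picture is of the moment at which its call begins: read the wrist's pose just before it. calibration takes no time and is no camera call.
- ctrl.finish_job(): hands the job in; it is judged then, once.
Trained networks look in the newest picture that a camera, given by its name, has taken for a name from the list of things; names that differ only in an ending like _2 or _b are one class to them, and where a whole thing is asked for, a point or a joint stands for the part that bears it (a point fixed in the world has none). Each returns a list of dicts, best first, with "confidence" (0 to 1); they miss things now and then, are a little off and sometimes report something else, mostly with a low value. They report only what shows in the picture. A call takes as long as a camera call. They do not tell look-alikes from the thing itself.
- ctrl.search_frame(camera, name): "bbox" ([left, top, right, bottom] in pixels, round what is visible of it).
- ctrl.trace(camera, name): "pixels" (384x512 bool, what is visible of it) and "bbox" ([left, top, right, bottom] in pixels, round what is visible of it).
The state is a dict: "clock": time; "qpos": joint angles; "qd": joint speeds; "tau": joint torques, N m; "eef_pos": TCP position; "tool_rot": TCP orientation; "force": force on the tool from outside, world axes, zero at the start; "torque": the same for the moment, N m; "width": finger opening in mm; "gripper_force": force on a finger pad.
Only numpy, scipy, OpenCV 4.12 (cv2) and the standard library are available. Lean on these libraries where they do the work, as an engineer would, in place of code of your own. Each camera call takes 0.05 s, during which the arm holds its last target. There are 200 camera calls.

## Working session

There is one attempt and no reset: what is moved stays moved. The work goes in short steps, Python scripts to look and compute and a tool call to move; the robot and the scene stay as the last step left them, time stands still between calls to the robot, and variables do not carry over. Pictures are saved under pics/ and viewed, at most 10 in all, crops included, and the job is handed in when it is done.

Besides the shell and the picture viewer there is one more tool, called after ">>>" as name(argument=value, ...), one argument or row to a line, values as JSON. play_rows: Moves the arm, as the interface text tells. Its arguments: {"type":"object","properties":{"targets":{"type":"array"}},"required":["targets"]}

```bash
mkdir -p pics; cat > h.py <<'E'
import numpy as np, cv2
from cell import ctrl
from scipy.spatial.transform import Rotation as R
def cal(n):
    c=ctrl.calibration(n); f=192/np.tan(np.radians(c['vfov'])/2)
    if 'extrinsics' in c: T=np.array(c['extrinsics'])
    else:
        s=ctrl.read_state(); W=np.eye(4); W[:3,:3]=R.from_euler('xyz',s['tool_rot']).as_matrix(); W[:3,3]=s['eef_pos']
        T=W@np.array(c['mount'])
    return f,c['cx'],c['cy'],T
def look(n):
    k=cal(n); im,d=ctrl.get_image(n); return im,d,k
def cloud(d,k):
    f,cx,cy,T=k; v,u=np.mgrid[:384,:512]
    P=np.stack([(u-cx)/f*d,(v-cy)/f*d,d],-1)
    return P@T[:3,:3].T+T[:3,3]
def proj(p,k):
    f,cx,cy,T=k; q=np.linalg.inv(T)@np.r_[p,1]; return q[0]/q[2]*f+cx,q[1]/q[2]*f+cy
E
python3 - <<'E'
from h import *
s=ctrl.read_state();print(s['tool_rot'],s['width'],s['clock'])
ims=[]
for n in('scene','side'):
    im,d,k=look(n);ims.append(im);np.savez(n,im=im,d=d,T=k[3],k=k[:3]);P=cloud(d,k)
    for o in('gearbox','oil_bottle','crate','pad','screw_a','stored_1','wrench'):
        for r in ctrl.trace(n,o)[:5]:
            m=r['pixels']&(d>0);q=P[m]
            if len(q):print(n,o,round(r['confidence'],2),r['bbox'],np.median(q,0).round(),np.percentile(q,2,0).round(),np.percentile(q,98,0).round())
cv2.imwrite('pics/a.png',ims[0][:,:,::-1]);cv2.imwrite('pics/b.png',ims[1][:,:,::-1])
print(ctrl.calibration('wrist'))
E
```

```text
[-3.13975111e+00 -5.64239453e-06  1.57078957e+00] 85.5626336601686 0.0
scene gearbox 0.56 [244.2, 185.3, 405.8, 336.0] [586. 248. 100.] [444.  67.   9.] [646. 325. 152.]
scene gearbox 0.53 [354.8, 218.3, 391.6, 239.9] [474. 246. 140.] [440. 230. 113.] [503. 256. 155.]
scene oil_bottle 0.82 [306.3, 161.5, 339.1, 236.4] [544. 176. 183.] [518. 148. 111.] [560. 191. 257.]
scene oil_bottle 0.72 [312.2, 238.9, 352.0, 266.4] [587. 265. 140.] [551. 252. 107.] [618. 271. 155.]
scene crate 0.91 [205.7, 161.9, 290.1, 221.8] [565. -98.  46.] [ 453. -239.    3.] [625. -72.  73.]
scene pad 0.78 [187.0, 206.9, 210.2, 225.8] [ 693. -154.    6.] [ 663. -188.    3.] [ 724. -123.    9.]
scene pad 0.15 [240.7, 136.5, 261.1, 178.9] [ 513. -189.   93.] [ 409. -417.    3.] [ 537. -173.  158.]
scene screw_a 0.85 [311.0, 243.6, 351.3, 269.0] [587. 265. 140.] [554. 255. 112.] [618. 271. 155.]
scene screw_a 0.68 [299.2, 187.6, 312.3, 204.5] [514.  75. 143.] [502.  64. 124.] [526.  83. 157.]
scene screw_a 0.68 [353.9, 217.7, 390.5, 242.7] [474. 246. 140.] [443. 231. 115.] [503. 256. 155.]
scene screw_a 0.66 [25
[... 1745 characters left out ...]
8.3] [ 572. -209.   96.] [ 553. -224.   30.] [ 603. -181.  157.]
side stored_1 0.63 [243.2, 219.9, 269.8, 265.9] [ 487. -138.   98.] [ 467. -153.   32.] [ 514. -116.  156.]
side wrench 0.83 [302.4, 182.3, 357.2, 209.0] [732.  -1.   7.] [667. -21.  -0.] [822.  16.  11.]
{'vfov': 69.40362830566836, 'cx': 254.61571875768485, 'cy': 192.11806522647703, 'mount': array([[-9.06888518e-04, -9.66007163e-01, -2.58513712e-01,
         6.50268332e+01],
       [ 9.99999589e-01, -8.70076774e-04, -2.56805523e-04,
        -1.10807489e+00],
       [ 2.31491981e-05, -2.58513839e-01,  9.66007554e-01,
        -1.18959786e+02],
       [ 0.00000000e+00,  0.00000000e+00,  0.00000000e+00,
         1.00000000e+00]])}
```

View pics/a.png

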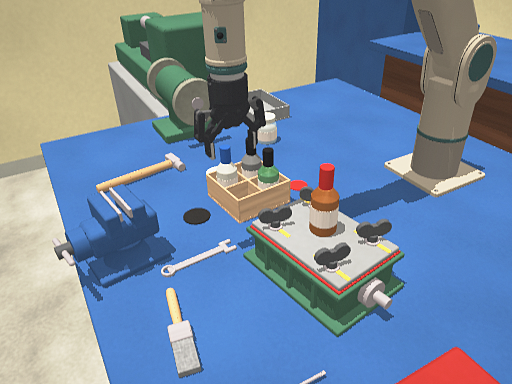

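View pics/b.png

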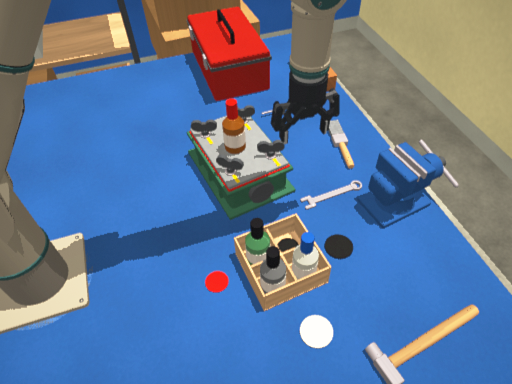

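The scene picture shows the amber bottle on the cover at about (325,205), the crate at (248,190) and the gearbox at (325,260). The side picture shows the free cell at about (288,243) with a small black pad in it, and the larger black disc outside at (338,246) is the look-alike.

```bash
python3 - <<'E'
from h import *
A=[];C=[]
for n in('scene','side'):
    z=np.load(n+'.npz');P=cloud(z['d'],(*z['k'],z['T']));P[z['d']==0]=np.nan
    A.append(P.reshape(-1,3));C.append(z['im'].reshape(-1,3).astype(int))
    p=A[-1];c=C[-1]
    def sel(x0,x1,y0,y1,z0,z1): return (p[:,0]>x0)&(p[:,0]<x1)&(p[:,1]>y0)&(p[:,1]<y1)&(p[:,2]>z0)&(p[:,2]<z1)
    m=sel(400,700,0,340,100,110);print(n,'cover',m.sum(),np.nanmedian(p[m],0),cv2.minAreaRect(p[m][:,:2].astype(np.float32)))
    m=sel(430,650,-260,-60,66,74)&(c[:,0]>c[:,2]+30);print('crate',m.sum(),cv2.minAreaRect(p[m][:,:2].astype(np.float32)))
    m=sel(500,580,120,210,215,252)&(c[:,0]>120);q=p[m];print('cap',len(q))
    from scipy.optimize import least_squares
    f=least_squares(lambda t:np.hypot(q[:,0]-t[0],q[:,1]-t[1])-14,[545,170],loss='soft_l1');print(f.x,abs(f.fun).mean(),q[:,2].max())
    m=sel(540,610,-140,-70,3,14)&(c.max(1)<60);q=p[m];print('pad',len(q),cv2.minEnclosingCircle(q[:,:2].astype(np.float32)) if len(q) else 0)
    for nm,b in dict(a=(0,0)).items(): pass
E
```

```text
scene cover 4715 [556.01937843 205.14641315 106.74680464] ((541.0355224609375, 173.47703552246094), (174.01156616210938, 253.8377685546875), 9.302092552185059)
crate 358 ((538.76025390625, -159.76300048828125), (165.36090087890625, 167.8250274658203), 5.139874458312988)
cap 244
[546.85085796 181.86270891] 3.471359779930601 251.92660893003995
pad 0 0
side cover 2610 [538.43101371 132.94387001 105.4838476 ] ((540.0637817382812, 171.7533721923828), (172.4400634765625, 254.3778076171875), 9.188536643981934)
crate 615 ((537.9671020507812, -160.45458984375), (165.10867309570312, 165.44020080566406), 5.326056003570557)
cap 133
[528.1619955  139.63182275] 3.336983892932254 251.8171659795587
pad 146 ((576.9069213867188, -111.53350830078125), 22.36368751525879)
```

>>> play_rows(
  targets=[
    [0, 0, 0, -5, 0],
    [0, 0, 0, -10, 0],
    [0, 4, -3, -15, 0],
    [0, 8, -6, -18, 0],
    [0, 12, -9, -18, 0],
    [0, 16, -12, -18, 0],
    [0, 16, -12, -18, 0],
    [0, 16, -12, -18, 0],
    [0, 16, -12, -18, 0],
  ],
)

```text
clock: 1.7
eef_pos: [530.0, 160.0, 436.6]
tool_rot: [3.141, 0.0, 1.572]
force: [0.9, 0.2, -1.1]
width: 85.4
gripper_force: 0.0
```

```bash
python3 - <<'E'
from h import *
s=ctrl.read_state();print(s['eef_pos'],s['tool_rot'],s['force'])
im,d,k=look('wrist');np.savez('wrist',im=im,d=d,T=k[3],k=k[:3]);P=cloud(d,k)
cv2.imwrite('pics/c.png',im[:,:,::-1])
c=im.astype(int);red=(c[...,0]>2*c[...,1])&(c[...,0]>90)
m=red&(d>0)&(P[...,2]>246)&(P[...,2]<264)&(np.hypot(P[...,0]-535,P[...,1]-165)<40)
print('captop',m.sum(),cv2.minEnclosingCircle(P[m][:,:2].astype(np.float32)),P[m].mean(0))
m=(d>0)&(P[...,2]>102)&(P[...,2]<109);q=P[m]
print('cover',cv2.minAreaRect(q[(abs(q[:,0]-540)<110)&(abs(q[:,1]-172)<150)][:,:2].astype(np.float32)))
g=np.array([540.5,172.6]);a=np.radians(9.2);Rg=np.array([[np.cos(a),-np.sin(a)],[np.sin(a),np.cos(a)]])
for n,o in dict(a=(58,80),b=(58,-80),c=(-58,-80),d=(-58,80)).items():
    w=g+Rg@o
    m=(d>0)&(P[...,2]>125)&(P[...,2]<156)&(np.hypot(P[...,0]-w[0],P[...,1]-w[1])<46)&(c.max(2)<110)
    q=P[m][:,:2];r=cv2.minAreaRect(q.astype(np.float32));u=np.linalg.svd(q-q.mean(0))[2][0] if len(q) else [0,1]
    al=np.degrees(np.arctan2(u[1],u[0]))
    print(n,w.round(1),len(q),r,'wing world deg',round(al%180,1),'joint est',np.radians((90+9.2-al)%180), )
E
```

```text
[529.97695527 160.03345416 436.63990674] [3.14071264e+00 4.11505803e-04 1.57175353e+00] [ 0.85888548  0.21385851 -1.07420449]
captop 487 ((530.101318359375, 164.28208923339844), 13.858725547790527) [530.35689299 165.1424846  256.03475336]
cover ((538.5598754882812, 173.45675659179688), (172.195068359375, 252.12896728515625), 9.14217472076416)
a [585.  260.8] 278 ((582.3989868164062, 261.48504638671875), (9.8885498046875, 68.4134750366211), 82.72938537597656) wing world deg 172.3 joint est 1.865478776722145
b [610.5 102.9] 275 ((608.5875244140625, 104.74212646484375), (8.919543266296387, 69.0006332397461), 76.2127914428711) wing world deg 167.1 joint est 1.955832709763854
c [496.   84.4] 324 ((493.7860107421875, 86.1238784790039), (10.858312606811523, 68.2709732055664), 52.45151138305664) wing world deg 143.1 joint est 2.3745287569981324
d [470.5 242.3] 166 ((469.6539306640625, 242.9344940185547), (9.90910530090332, 67.40177917480469), 72.19619750976562) wing world deg 162.5 joint est 2.037559875035788
```

View pics/c.png

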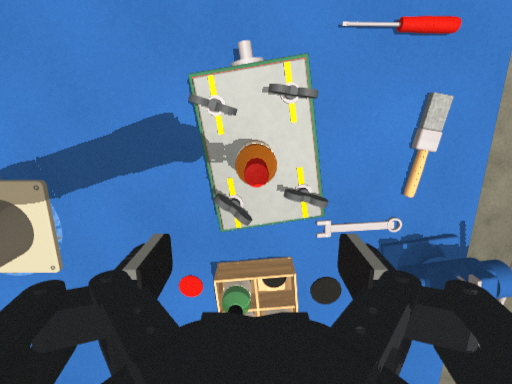

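The wrist picture shows the cap at (256,172), the four wings across their lines at (215,104), (290,91), (235,207) and (302,195), and the free cell at (275,285). All four wings turn clockwise to reach their lines, by 73, 68, 44 and 63 degrees.

>>> play_rows(
  targets=[
    [0, 0.4, 0.05, 4, 0],
    [0, 0.4, 0.05, 8, 0],
    [0, 0.4, 0.05, 12, 0],
    [0, 0.4, 0.05, 15, 0],
    [0, 0.4, 0.05, 17, 0],
    [0, 0.4, 0.05, 18.5, 0],
    [0, 0.4, 0.05, 19.5, 0],
    [0, 0.4, 0.05, 19.8, 0],
    [0, 0.4, 0.05, 19.8, 0],
    [0, 0.4, 0.05, 19.8, 0],
  ],
)

```text
clock: 2.75
eef_pos: [531.2, 163.9, 239.0]
tool_rot: [3.14, -0.0, 1.57]
force: [-0.0, 0.3, -0.3]
width: 85.5
gripper_force: 0.0
```

>>> play_rows(
  targets=[
    [1, 0, 0, 0, 0],
    [1, 0, 0, 0, 0],
    [1, 0, 0, 0, 0],
    [1, 0, 0, 0, 0],
    [1, 0, 0, 0, 0],
    [1, 0, 0, 0, 0],
    [1, 0, 0, 0, 0],
    [1, 0, 0, 0, 0],
    [1, 0, 0, 0, 0],
    [1, 0, 0, 0, 0],
  ],
)

```text
clock: 3.75
eef_pos: [531.0, 164.1, 238.7]
tool_rot: [3.14, -0.0, 1.571]
force: [1.3, -0.2, 4.6]
width: 26.6
gripper_force: 59.0
```

>>> play_rows(
  targets=[
    [1, 0, 0, -1, 0],
    [1, 0, 0, -3, 0],
    [1, 0, 0, -6, 0],
    [1, 0, 0, -9, 0],
    [1, -1.5, 0, -10, 0],
    [1, -4, 0.5, -10, 0],
    [1, -7.5, 1, -10, 0],
    [1, -11.5, 2, -10, 0],
    [1, -15.5, 3, -10, 0],
    [1, -19.5, 3.5, -10, 0],
  ],
)

```text
clock: 4.75
eef_pos: [564.5, -33.9, 336.9]
tool_rot: [-3.139, 0.001, 1.57]
force: [0.5, -0.4, -2.7]
width: 27.0
gripper_force: 59.3
```

>>> play_rows(
  targets=[
    [1, -3.5, 0.5, 0, 0],
    [1, -6, 0.7, 0, 0],
    [1, -7.5, 0.9, 0, 0],
    [1, -8.5, 0.9, 0, 0],
    [1, -8.5, 0.9, 0, 0],
    [1, -8.5, 0.9, 0, 0],
    [1, -8.5, 0.9, 0, 0],
  ],
)

```text
clock: 5.45
eef_pos: [574.6, -114.0, 338.3]
tool_rot: [-3.141, -0.001, 1.573]
force: [0.6, 0.3, -2.9]
width: 27.0
gripper_force: 59.3
```

```bash
python3 - <<'E'
from h import *
s=ctrl.read_state();print(s['eef_pos'],s['tool_rot'],s['force'],s['width'])
im,d,k=look('wrist');P=cloud(d,k);c=im.astype(int)
cv2.imwrite('pics/d.png',im[:,:,::-1])
m=(d>0)&(abs(P[...,2]-70)<4)&(c[...,0]>c[...,2]+30);q=P[m]
q=q[(abs(q[:,0]-538)<105)&(abs(q[:,1]+160)<105)];print('crate',len(q),cv2.minAreaRect(q[:,:2].astype(np.float32)))
for n in('scene','side'):
    im,d,k=look(n);P=cloud(d,k);cv2.imwrite(f'pics/d_{n}.png',im[:,:,::-1]);c=im.astype(int)
    m=(d>0)&(abs(P[...,2]-70)<4)&(c[...,0]>c[...,2]+30);q=P[m]
    q=q[(abs(q[:,0]-538)<105)&(abs(q[:,1]+160)<105)];print('crate',len(q),cv2.minAreaRect(q[:,:2].astype(np.float32)))
    for r in ctrl.trace(n,'oil_bottle')[:1]:
        q=P[r['pixels']&(d>0)];print(n,r['bbox'],r['confidence'],np.percentile(q,2,0),np.percentile(q,98,0))
        for lo in (165,185,205,225):
            t=q[abs(q[:,2]-lo)<10];print(lo,len(t),t.mean(0) if len(t) else '')
E
```

```text
[ 574.57363286 -114.01967989  338.27009857] [-3.14143848e+00 -1.17078691e-03  1.57344713e+00] [ 0.56461029  0.33093974 -2.93010841] 26.98984791614345
crate 949 ((535.8724365234375, -155.65072631835938), (163.35546875, 155.94593811035156), 5.477565288543701)
crate 352 ((538.388671875, -158.92962646484375), (164.7591552734375, 166.6252899169922), 5.224948406219482)
scene [224.5, 74.5, 251.8, 146.2] 0.89 [ 556.12786617 -120.19535742  212.26255417] [603.53029283 -85.87469629 356.16796033]
165 0 
185 0 
205 47 [580.01368267 -93.50824908 211.69483667]
225 185 [585.16703636 -95.42288194 225.16701181]
crate 604 ((537.88916015625, -160.3151092529297), (164.8784637451172, 165.5484619140625), 5.210674285888672)
side [277.7, 137.5, 303.6, 201.9] 0.81 [ 547.54371938 -143.80982455  211.04870183] [ 597.46580838 -107.56177659  355.63838635]
165 0 
185 0 
205 47 [ 566.15520736 -135.87117583  211.48752757]
225 163 [ 566.70882587 -135.60772115  224.93295477]
```

View pics/d.png

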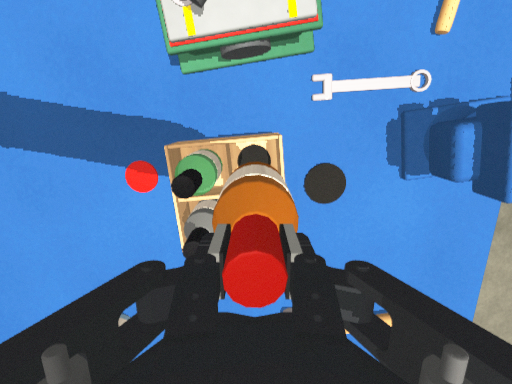

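View pics/d_side.png

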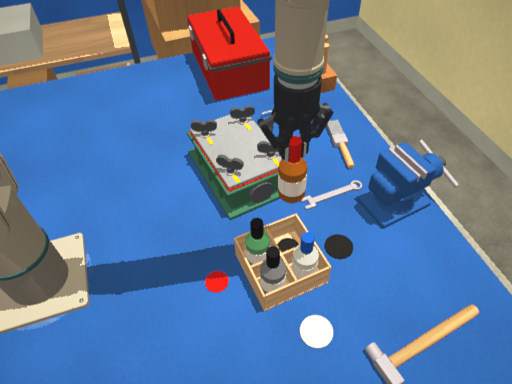

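The bottle hangs upright below the gripper at about (255,210) in the wrist view. The black pad shows at (255,155) in the free cell, and the stored bottles are undisturbed.

>>> play_rows(
  targets=[
    [1, 0, 0, 2, 0],
    [1, 0, 0, 5, 0],
    [1, 0, 0, 8, 0],
    [1, 0, 0, 10.5, 0],
    [1, 0, 0, 12, 0],
    [1, 0, 0, 12, 0],
    [1, 0, 0, 12, 0],
  ],
)

```text
clock: 6.4
eef_pos: [574.9, -115.9, 218.7]
tool_rot: [3.141, 0.0, 1.571]
force: [0.5, -1.0, -2.4]
width: 26.4
gripper_force: 59.3
```

```bash
python3 - <<'E'
from h import *
s=ctrl.read_state();print(s['eef_pos'],s['tool_rot'],s['force'],s['width'])
for n in('scene','side'):
    im,d,k=look(n);P=cloud(d,k);q=[]
    for r in ctrl.trace(n,'oil_bottle')[:1]:
        q=P[r['pixels']&(d>0)];print(n,r['bbox'],r['confidence'],np.percentile(q,1,0))
    cv2.imwrite(f'pics/e_{n}.png',cv2.resize(im[120:260,180:360,::-1],None,fx=2.2,fy=2.2))
a,b=[cv2.imread(f'pics/e_{n}.png') for n in('scene','side')];cv2.imwrite('pics/e.png',np.hstack([a,b]))
E
```

```text
[ 574.8867654  -115.8880168   218.67541003] [3.14117525e+00 1.02258549e-05 1.57095448e+00] [ 0.51200754 -0.9600706  -2.37472027] 26.37012481073543
scene [227.2, 126.5, 253.3, 192.7] 0.75 [ 553.06633499 -127.17896735   90.5961026 ]
side [276.4, 182.3, 301.3, 235.8] 0.86 [ 548.33774328 -145.39410551   91.94313712]
```

View pics/e.png

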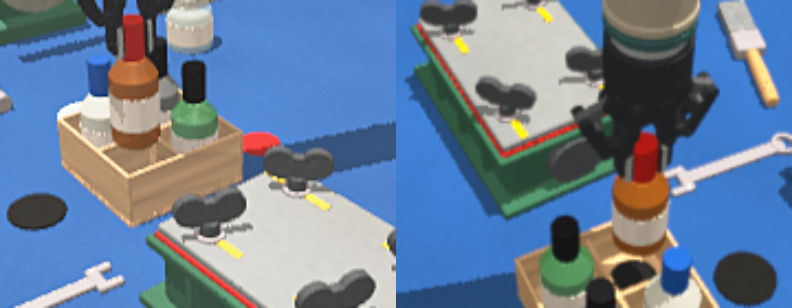

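The bottle hangs upright above the free cell in both views (scene crop at (133,90), side crop at (640,200)), clear of its neighbours.

>>> play_rows(
  targets=[
    [1, 0, -0.05, 1.5, 0],
    [1, 0, -0.05, 3.5, 0],
    [1, 0, -0.05, 5, 0],
    [1, 0, -0.05, 6.2, 0],
    [1, 0, -0.05, 6.9, 0],
    [1, 0, -0.05, 7.2, 0],
    [1, 0, -0.05, 7.4, 0],
    [1, 0, -0.05, 7.5, 0],
    [1, 0, -0.05, 7.5, 0],
    [1, 0, -0.05, 7.5, 0],
  ],
)

```text
clock: 7.6
eef_pos: [574.3, -116.0, 143.7]
tool_rot: [3.141, 0.0, 1.571]
force: [-0.0, 0.3, -2.2]
width: 26.8
gripper_force: 59.5
```

>>> play_rows(
  targets=[
    [1, 0, 0, 0.1, 0],
    [1, 0, 0, 0.2, 0],
    [1, 0, 0, 0.2, 0],
    [1, 0, 0, 0.2, 0],
  ],
)

```text
clock: 8.0
eef_pos: [574.3, -116.0, 141.7]
tool_rot: [3.141, 0.0, 1.571]
force: [-0.8, 0.2, 2.8]
width: 27.0
gripper_force: 59.6
```

>>> play_rows(
  targets=[
    [0.6, 0, 0, 0, 0],
    [0.45, 0, 0, 0, 0],
    [0.4, 0, 0, 0, 0],
    [0.4, 0, 0, 0, 0],
    [0.4, 0, 0, -1, 0],
    [0.4, 0, 0, -3, 0],
    [0.4, 0, 0, -6, 0],
    [0.4, 0, 0, -10, 0],
    [0.4, 0, 0, -15, 0],
    [0.4, 0, 0, -19, 0],
  ],
)

```text
clock: 9.0
eef_pos: [574.2, -116.1, 334.9]
tool_rot: [3.139, 0.0, 1.571]
force: [1.0, -0.8, -0.1]
width: 51.3
gripper_force: 0.0
```

```bash
python3 - <<'E'
from h import *
s=ctrl.read_state();print(s['eef_pos'],s['width'])
im,d,k=look('wrist');P=cloud(d,k);c=im.astype(int)
m=(c[...,0]>2*c[...,1])&(c[...,0]>90)&(d>0)&(np.hypot(P[...,0]-574,P[...,1]+116)<40)&(P[...,2]>150)
q=P[m];print(len(q),cv2.minEnclosingCircle(q[:,:2].astype(np.float32)) if len(q) else '',q[:,2].max() if len(q) else '')
for n in('scene','side'):
    im,d,k=look(n);P=cloud(d,k)
    for r in ctrl.trace(n,'oil_bottle')[:1]:
        q=P[r['pixels']&(d>0)];print(n,r['bbox'],r['confidence'],np.percentile(q,[1,99],0))
    cv2.imwrite(f'pics/f_{n}.png',cv2.resize(im[120:260,180:360,::-1],None,fx=2.2,fy=2.2))
a,b=[cv2.imread(f'pics/f_{n}.png') for n in('scene','side')];cv2.imwrite('pics/f.png',np.hstack([a,b]))
E
```

```text
[ 574.22229601 -116.09284502  334.87755328] 51.297433700422054
504 ((573.7396850585938, -116.2868423461914), 13.897225379943848) 161.82221199247647
scene [228.3, 154.4, 257.1, 199.1] 0.68 [[ 553.32897695 -128.80534296   60.66815957]
 [ 603.52816215  -87.93974763  160.9706235 ]]
side [273.8, 204.7, 297.2, 249.9] 0.82 [[ 547.58991964 -145.35384979   25.5877299 ]
 [ 595.74520303 -103.50278778  160.02623332]]
```

View pics/f.png

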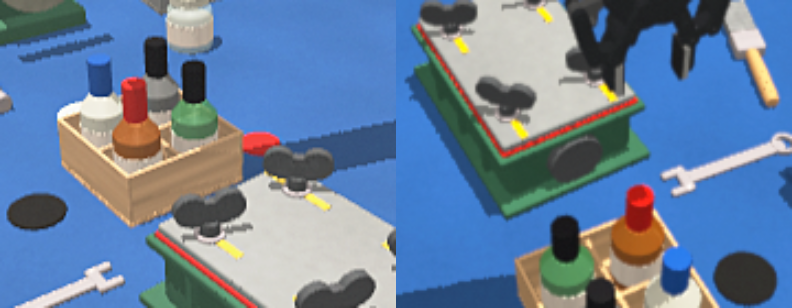

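The amber bottle now stands upright in the cell, with its cap at (135,85) in the scene crop and (638,190) in the side crop. The stored bottles have not moved, so I'll start on screw a.

>>> play_rows(
  targets=[
    [0, 2, 0, 0, -4],
    [0, 6, 0.1, 0, -12],
    [0, 11, 0.2, 0, -20],
    [0, 16, 0.3, 0, -28],
    [0, 20.5, 0.5, 0, -36],
    [0, 25, 0.6, 0, -44],
    [0, 29, 0.8, 0.5, -52],
    [0, 33, 0.9, 1, -60],
    [0, 36, 0.9, 2, -68],
    [0, 37.7, 0.9, 3, -76],
  ],
)

```text
clock: 10.25
eef_pos: [580.5, 266.2, 299.4]
tool_rot: [3.14, -0.004, 2.911]
force: [0.1, -0.3, 0.4]
width: 85.7
gripper_force: 0.0
```

>>> play_rows(
  targets=[
    [0, 0, 0, 0, -6],
    [0, 0, 0, 0, -6],
    [0, 0, 0, 0, -6],
    [0, 0, 0, 0, -6],
  ],
)

```text
clock: 10.65
eef_pos: [582.9, 260.6, 301.1]
tool_rot: [-3.141, -0.0, 3.0]
force: [0.1, 0.1, 0.1]
width: 85.5
gripper_force: 0.0
```

```bash
cat > scr.py <<'E'
from h import *
W=dict(a=(583.3,261.2),b=(609.5,104),c=(494.8,85.5),d=(470,242.8))
L=99.2
def run(names,save=None):
    s=ctrl.read_state();yaw=np.degrees(s['tool_rot'][2]);p=np.array(s['eef_pos'])
    print('tcp',p.round(1),'yaw',round(yaw,2),'rp',np.round(s['tool_rot'][:2],3),'F',np.round(s['force'],1),'q7',round(s['qpos'][6],2),'t',s['clock'])
    im,d,k=look('wrist');P=cloud(d,k);c=im.astype(int)
    if save: cv2.imwrite(save,im[:,:,::-1])
    for n in names:
        w=W[n]
        m=(d>0)&(P[...,2]>133)&(P[...,2]<158)&(np.hypot(P[...,0]-w[0],P[...,1]-w[1])<42)&(c.max(2)<110)
        q=P[m]
        if len(q)<30: print(n,'few',len(q));continue
        t=q[:,2]; x=q[:,:2]
        r=cv2.minAreaRect(x.astype(np.float32));u=np.linalg.svd(x-x.mean(0),full_matrices=False)[2][0]
        al=np.degrees(np.arctan2(u[1],u[0]))%180
        e=np.array(r[0])-p[:2];y=np.radians(yaw)
        print(n,len(q),'ctr',np.round(r[0],1),np.round(r[1],1),'ang',round(al,1),'joint',round(1.5-np.radians(al-L),2),'zmax',round(np.percentile(t,98),1),
          'move tool x,y cm',np.round([(e[0]*np.cos(y)+e[1]*np.sin(y))/10,(e[0]*np.sin(y)-e[1]*np.cos(y))/10],2),'spin',round((yaw-al+90)%180-90,1))
    c2=c;m=(d>0)&(abs(P[...,2]-105)<5)&(c[...,0]>170)&(c[...,1]>150)&(c[...,2]<100)
    for n in names:
        q=P[m&(np.hypot(P[...,0]-W[n][0],P[...,1]-W[n][1])<50)][:,:2]
        if len(q)>20:
            u=np.linalg.svd(q-q.mean(0),full_matrices=False)[2][0];r=cv2.minAreaRect(q.astype(np.float32));print(n,'line ctr',np.round(r[0],1),np.round(r[1],1),'ang',round(np.degrees(np.arctan2(u[1],u[0]))%180,1))
E
python3 -c "
from scr import *
run('abcd','pics/g.png')"
```

```text
tcp [582.9 260.6 301.1] yaw 171.89 rp [-3.141 -0.   ] F [0.1 0.1 0.1] q7 0.78 t 10.65
a 422 ctr [582.1 262.2] [ 9.2 66.8] ang 172.5 joint 0.22 zmax 154.9 move tool x,y cm [0.1  0.14] spin -0.7
b 1029 ctr [608.7 104.5] [11.  69.4] ang 167.2 joint 0.31 zmax 154.9 move tool x,y cm [ -4.76 -15.09] spin 4.7
c 1505 ctr [494.6  86.5] [11.7 69.3] ang 142.5 joint 0.74 zmax 154.9 move tool x,y cm [  6.28 -18.48] spin 29.4
d 1068 ctr [469.5 243.6] [10.2 69.3] ang 162.5 joint 0.4 zmax 155.2 move tool x,y cm [10.99 -3.29] spin 9.4
a line ctr [582.9 262.4] [ 9.3 87.7] ang 99.1
b line ctr [608.4 104. ] [ 8.9 88.9] ang 99.2
c line ctr [489.3 114.8] [ 9.3 30. ] ang 99.5
d line ctr [468.7 243.5] [ 9.6 87.5] ang 99.1
```

View pics/g.png

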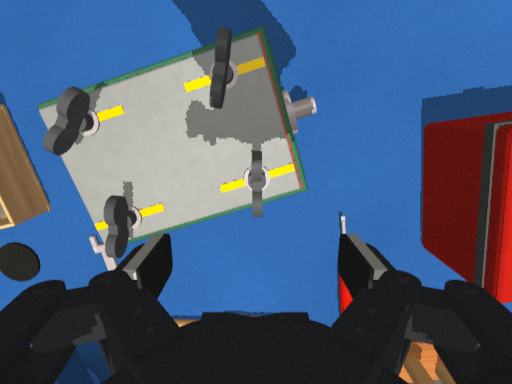

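The wrist view shows screw a's wing at (257,183), between the fingers and crossing its yellow line. The other three wings are at (222,68), (68,122) and (118,225).

>>> play_rows(
  targets=[
    [0, 0.05, 0.12, 4, -0.6],
    [0, 0.05, 0.12, 8, -0.6],
    [0, 0.05, 0.12, 11, -0.6],
    [0, 0.05, 0.12, 13.5, -0.6],
    [0, 0.05, 0.12, 14.7, -0.6],
    [0, 0.05, 0.12, 15.2, -0.6],
    [0, 0.05, 0.12, 15.2, -0.6],
    [0, 0.05, 0.12, 15.2, -0.6],
    [0.5, 0.05, 0.12, 15.2, -0.6],
    [0.7, 0.05, 0.12, 15.2, -0.6],
  ],
)

```text
clock: 11.7
eef_pos: [583.2, 262.5, 150.4]
tool_rot: [3.141, 0.002, 3.012]
force: [0.7, 0.4, 0.0]
width: 58.9
gripper_force: 0.0
```

>>> play_rows(
  targets=[
    [1, 0, 0, 0, 0],
    [1, 0, 0, 0, 0],
    [1, 0, 0, 0, 0],
    [1, 0, 0, 0, 0],
    [1, 0, 0, 0, 0],
    [1, 0, 0, 0, 0],
    [1, 0, 0, 0, 0],
    [1, 0, 0, 0, 0],
  ],
)

```text
clock: 12.5
eef_pos: [582.8, 262.6, 149.6]
tool_rot: [3.141, 0.0, 3.012]
force: [-0.4, 1.3, 3.7]
width: 8.4
gripper_force: 59.5
```

>>> play_rows(
  targets=[
    [1, 0, 0, 0, 3],
    [1, 0, 0, 0, 8],
    [1, 0, 0, 0, 14],
    [1, 0, 0, 0, 20],
    [1, 0, 0, 0, 26],
    [1, 0, 0, 0, 32],
    [1, 0, 0, 0, 38],
    [1, 0, 0, 0, 42],
    [1, 0, 0, 0, 45],
    [1, 0, 0, 0, 45],
  ],
)

```text
clock: 13.5
eef_pos: [583.4, 263.8, 149.6]
tool_rot: [3.139, -0.0, 2.228]
force: [2.1, 3.5, 1.5]
width: 8.3
gripper_force: 59.3
```

>>> play_rows(
  targets=[
    [1, 0, 0, 0, 4],
    [1, 0, 0, 0, 10],
    [1, 0, 0, 0, 16],
    [1, 0, 0, 0, 22],
    [1, 0, 0, 0, 26],
    [1, 0, 0, 0, 28.4],
    [1, 0, 0, 0, 28.4],
    [1, 0, 0, 0, 28.4],
  ],
)

```text
clock: 14.3
eef_pos: [584.1, 264.1, 149.6]
tool_rot: [3.138, -0.002, 1.733]
force: [4.8, 5.8, -0.4]
width: 8.8
gripper_force: 59.1
```

>>> play_rows(
  targets=[
    [0.5, 0, 0, 0, 0],
    [0, 0, 0, 0, 0],
    [0, 0, 0, 0, 0],
    [0, 0, 0, 0, 0],
    [0, 0, 0, -3, 0],
    [0, 0, 0, -7, 0],
    [0, 0, 0, -11, 0],
    [0, 0, 0, -14, 0],
    [0, 0, 0, -15, 0],
    [0, 0, 0, -15, 0],
  ],
)

```text
clock: 15.3
eef_pos: [583.2, 262.3, 300.6]
tool_rot: [3.139, -0.001, 1.731]
force: [0.1, -0.4, -0.7]
width: 85.8
gripper_force: 0.0
```

```bash
python3 -c "
from scr import *
run('abcd')"
```

```text
tcp [583.2 262.3 300.6] yaw 99.19 rp [ 3.139e+00 -1.000e-03] F [ 0.1 -0.4 -0.7] q7 -0.26 t 15.3
a 484 ctr [583.1 263.6] [ 9.2 66.3] ang 99.1 joint 1.5 zmax 155.0 move tool x,y cm [0.12 0.01] spin 0.1
b 409 ctr [600.5 111.3] [11.7 52.8] ang 168.7 joint 0.29 zmax 152.4 move tool x,y cm [-15.18  -0.71] spin -69.5
c few 18
d 1039 ctr [468.8 243.6] [11.1 69.8] ang 162.1 joint 0.4 zmax 154.9 move tool x,y cm [ -0.02 -11.59] spin -62.9
a line ctr [577.  299.1] [ 8.9 11.1] ang 107.0
b line ctr [603.8 133.2] [ 7.7 29.7] ang 98.5
c line ctr [493.7 105.7] [11.   5.3] ang 90.2
d line ctr [468.1 243.8] [10.2 85.8] ang 99.2
```

>>> play_rows(
  targets=[
    [0, -2, -1.5, 0, -5],
    [0, -5, -3.7, 0, -12],
    [0, -8, -6, 0, -20],
    [0, -11, -8.2, 0, -28],
    [0, -14, -10.3, 0, -35],
    [0, -15.5, -11.3, 0, -41],
    [0, -15.9, -11.6, 0, -43.4],
    [0, -15.9, -11.6, 0, -43.4],
    [0, -15.9, -11.6, 0, -43.4],
    [0, -15.9, -11.6, 0, -43.4],
  ],
)

```text
clock: 16.35
eef_pos: [493.4, 87.5, 298.5]
tool_rot: [-3.141, -0.001, 2.489]
force: [0.3, 0.3, -0.6]
width: 85.6
gripper_force: 0.0
```

```bash
python3 -c "
from scr import *
run('abcd')"
```

```text
tcp [493.4  87.5 298.5] yaw 142.62 rp [-3.141e+00 -1.000e-03] F [ 0.3  0.3 -0.6] q7 0.64 t 16.35
a 1394 ctr [583.1 261.2] [11.3 69.6] ang 99.9 joint 1.49 zmax 155.0 move tool x,y cm [ 3.42 19.24] spin 42.7
b 422 ctr [606.1 104.6] [10.1 64.6] ang 163.6 joint 0.38 zmax 154.9 move tool x,y cm [-7.91  8.19] spin -20.9
c 429 ctr [493.3  86.6] [ 9.8 66.2] ang 141.8 joint 0.76 zmax 154.9 move tool x,y cm [-0.04 -0.08] spin 0.9
d 1510 ctr [468.6 243.2] [11.1 68.4] ang 162.3 joint 0.4 zmax 155.1 move tool x,y cm [11.42 10.86] spin -19.7
a line ctr [583.5 262.4] [10.1 88.8] ang 99.3
b line ctr [609.2 103.9] [10.4 88. ] ang 99.1
c line ctr [494.3  85.4] [ 9.2 88. ] ang 99.2
d line ctr [468.9 243.6] [ 9.1 88.6] ang 98.9
```

>>> play_rows(
  targets=[
    [0, -0.1, -0.03, 4, 0.5],
    [0, -0.1, -0.03, 8, 0.5],
    [0, -0.1, -0.03, 11, 0.5],
    [0, -0.1, -0.03, 13.3, 0.5],
    [0, -0.1, -0.03, 14.4, 0.5],
    [0, -0.1, -0.03, 14.9, 0.5],
    [0, -0.1, -0.03, 14.9, 0.5],
    [0, -0.1, -0.03, 14.9, 0.5],
    [0.5, -0.1, -0.03, 14.9, 0.5],
    [0.7, -0.1, -0.03, 14.9, 0.5],
  ],
)

```text
clock: 17.4
eef_pos: [494.7, 86.0, 151.1]
tool_rot: [3.14, 0.001, 2.48]
force: [-0.9, 0.0, -0.1]
width: 59.2
gripper_force: 0.0
```

>>> play_rows(
  targets=[
    [1, 0, 0, 0, 0],
    [1, 0, 0, 0, 0],
    [1, 0, 0, 0, 0],
    [1, 0, 0, 0, 0],
    [1, 0, 0, 0, 0],
    [1, 0, 0, 0, 0],
    [1, 0, 0, 0, 0],
    [1, 0, 0, 0, 0],
  ],
)

```text
clock: 18.2
eef_pos: [494.7, 86.5, 150.6]
tool_rot: [3.14, 0.0, 2.48]
force: [1.3, 3.2, 3.8]
width: 8.6
gripper_force: 60.1
```

Yaw is now 142.1 degrees and the line is at 99.2, so the turn is 42.9.

>>> play_rows(
  targets=[
    [1, 0, 0, 0, 3],
    [1, 0, 0, 0, 8],
    [1, 0, 0, 0, 14],
    [1, 0, 0, 0, 20],
    [1, 0, 0, 0, 26],
    [1, 0, 0, 0, 32],
    [1, 0, 0, 0, 37],
    [1, 0, 0, 0, 41],
    [1, 0, 0, 0, 42.9],
    [1, 0, 0, 0, 42.9],
  ],
)

```text
clock: 19.2
eef_pos: [495.3, 86.9, 150.6]
tool_rot: [3.139, -0.001, 1.732]
force: [3.5, 4.2, 4.3]
width: 8.5
gripper_force: 59.9
```

>>> play_rows(
  targets=[
    [1, 0, 0, 0, 0],
    [0.5, 0, 0, 0, 0],
    [0, 0, 0, 0, 0],
    [0, 0, 0, 0, 0],
    [0, 0, 0, 0, 0],
    [0, 0, 0, -3, 0],
    [0, 0, 0, -7, 0],
    [0, 0, 0, -11, 0],
    [0, 0, 0, -14, 0],
    [0, 0, 0, -15, 0],
  ],
)

```text
clock: 20.2
eef_pos: [495.5, 85.8, 303.3]
tool_rot: [3.136, -0.0, 1.731]
force: [0.8, 0.5, 0.0]
width: 85.1
gripper_force: 0.0
```

```bash
python3 -c "
from scr import *
run('abcd')"
```

```text
tcp [495.5  85.8 303.3] yaw 99.18 rp [ 3.136 -0.   ] F [0.8 0.5 0. ] q7 0.02 t 20.2
a 747 ctr [585.3 249.1] [11.  44.2] ang 102.5 joint 1.44 zmax 154.4 move tool x,y cm [14.68 11.47] spin -3.3
b 412 ctr [606.4 104.6] [ 9.7 65.6] ang 166.7 joint 0.32 zmax 154.5 move tool x,y cm [ 0.08 11.25] spin -67.5
c 531 ctr [493.8  87. ] [ 9.3 66.8] ang 99.5 joint 1.49 zmax 155.2 move tool x,y cm [ 0.14 -0.15] spin -0.3
d 808 ctr [470.8 242.7] [10.8 65.1] ang 165.9 joint 0.34 zmax 154.4 move tool x,y cm [15.88  0.06] spin -66.7
a line ctr [585.4 249.6] [ 9.3 62.4] ang 101.8
b line ctr [608.7 103.9] [10.1 87.6] ang 99.2
c line ctr [488.1 123.1] [ 7.9 11.2] ang 102.7
d line ctr [470.3 230.7] [ 8.3 62.3] ang 98.8
```

>>> play_rows(
  targets=[
    [0, 0, 1, 0, -6],
    [0, 0, 2.5, 0, -13],
    [0, 0, 4, 0, -21],
    [0, 0, 5.5, 0, -29],
    [0, 0, 7, 0, -37],
    [0, 0, 8.5, 0, -45],
    [0, 0, 10, 0, -53],
    [0, 0.1, 11, 0, -60],
    [0, 0.1, 11.5, 0, -66],
    [0, 0.1, 11.5, 0, -67.9],
  ],
)

```text
clock: 21.25
eef_pos: [607.2, 105.1, 298.0]
tool_rot: [-3.141, -0.003, 2.918]
force: [-0.9, 0.5, -0.2]
width: 85.3
gripper_force: 0.0
```

>>> play_rows(
  targets=[
    [0, 0, 0, 0, 0],
    [0, 0, 0, 0, 0],
    [0, 0, 0, 0, 0],
  ],
)

```text
clock: 21.55
eef_pos: [607.1, 105.3, 300.1]
tool_rot: [-3.141, -0.0, 2.915]
force: [-0.6, 0.4, -0.2]
width: 85.4
gripper_force: 0.0
```

```bash
python3 -c "
from scr import *
run('bd')"
```

```text
tcp [607.1 105.3 300.1] yaw 167.04 rp [-3.141 -0.   ] F [-0.6  0.4 -0.2] q7 1.07 t 21.55
b 355 ctr [606.9 104.5] [ 9.9 64.9] ang 166.2 joint 0.33 zmax 154.4 move tool x,y cm [ 0.01 -0.08] spin 0.9
d 688 ctr [484.7 238.2] [10.3 37.2] ang 166.4 joint 0.33 zmax 154.8 move tool x,y cm [14.91 10.21] spin 0.7
b line ctr [608.5 104.1] [ 9.  87.6] ang 99.1
d line ctr [468.9 243.3] [ 9.5 87.8] ang 97.6
```

>>> play_rows(
  targets=[
    [0, -0.18, -0.02, 4, 0.4],
    [0, -0.18, -0.02, 8, 0.4],
    [0, -0.18, -0.02, 11, 0.4],
    [0, -0.18, -0.02, 13.5, 0.4],
    [0, -0.18, -0.02, 14.6, 0.4],
    [0, -0.18, -0.02, 15.05, 0.4],
    [0, -0.18, -0.02, 15.05, 0.4],
    [0, -0.18, -0.02, 15.05, 0.4],
    [0.5, -0.18, -0.02, 15.05, 0.4],
    [0.7, -0.18, -0.02, 15.05, 0.4],
  ],
)

```text
clock: 22.6
eef_pos: [609.9, 104.8, 150.8]
tool_rot: [3.141, 0.002, 2.909]
force: [-0.6, -0.1, -0.1]
width: 59.3
gripper_force: 0.0
```

>>> play_rows(
  targets=[
    [1, 0, 0, 0, 0],
    [1, 0, 0, 0, 0],
    [1, 0, 0, 0, 0],
    [1, 0, 0, 0, 0],
    [1, 0, 0, 0, 0],
    [1, 0, 0, 0, 0],
    [1, 0, 0, 0, 0],
    [1, 0, 0, 0, 0],
  ],
)

```text
clock: 23.4
eef_pos: [609.3, 104.8, 150.0]
tool_rot: [3.141, 0.0, 2.909]
force: [-1.1, -0.7, 3.9]
width: 8.8
gripper_force: 58.9
```

Yaw is 166.7 degrees, so the turn is 67.5.

>>> play_rows(
  targets=[
    [1, 0, 0, 0, 3],
    [1, 0, 0, 0, 8],
    [1, 0, 0, 0, 14],
    [1, 0, 0, 0, 20],
    [1, 0, 0, 0, 26],
    [1, 0, 0, 0, 32],
    [1, 0, 0, 0, 38],
    [1, 0, 0, 0, 42],
    [1, 0, 0, 0, 45],
    [1, 0, 0, 0, 45],
  ],
)

```text
clock: 24.4
eef_pos: [609.6, 105.2, 150.0]
tool_rot: [3.141, 0.0, 2.124]
force: [-0.3, 0.4, 3.6]
width: 9.0
gripper_force: 59.0
```

>>> play_rows(
  targets=[
    [1, 0, 0, 0, 4],
    [1, 0, 0, 0, 10],
    [1, 0, 0, 0, 16],
    [1, 0, 0, 0, 20],
    [1, 0, 0, 0, 22.5],
    [1, 0, 0, 0, 22.5],
    [1, 0, 0, 0, 22.5],
  ],
)

```text
clock: 25.1
eef_pos: [609.9, 105.3, 150.1]
tool_rot: [3.14, -0.001, 1.733]
force: [1.3, 1.6, 3.3]
width: 8.5
gripper_force: 58.9
```

>>> play_rows(
  targets=[
    [0.5, 0, 0, 0, 0],
    [0, 0, 0, 0, 0],
    [0, 0, 0, 0, 0],
    [0, 0, 0, 0, 0],
    [0, 0, 0, -3, 0],
    [0, 0, 0, -7, 0],
    [0, 0, 0, -11, 0],
    [0, 0, 0, -14, 0],
    [0, 0, 0, -15, 0],
    [0, 0, 0, -15, 0],
  ],
)

```text
clock: 26.1
eef_pos: [609.9, 104.7, 301.0]
tool_rot: [3.139, -0.0, 1.731]
force: [-0.6, -0.6, -0.2]
width: 85.6
gripper_force: 0.0
```

```bash
python3 -c "
from scr import *
run('bd')"
```

```text
tcp [609.9 104.7 301. ] yaw 99.2 rp [ 3.139 -0.   ] F [-0.6 -0.6 -0.2] q7 0.1 t 26.1
b 496 ctr [608.8 105.6] [ 9.1 66.5] ang 98.7 joint 1.51 zmax 155.0 move tool x,y cm [ 0.11 -0.09] spin 0.5
d 579 ctr [472.5 242.2] [10.1 63.3] ang 166.6 joint 0.32 zmax 154.3 move tool x,y cm [ 15.77 -11.36] spin -67.4
b line ctr [602.5 141.6] [ 8.9 12.1] ang 103.5
d line ctr [471.1 230.9] [ 9.6 62.1] ang 99.3
```

>>> play_rows(
  targets=[
    [0, 1, -0.7, 0, -6],
    [0, 3, -2.2, 0, -13],
    [0, 5.5, -4, 0, -21],
    [0, 8, -5.8, 0, -29],
    [0, 10.5, -7.6, 0, -37],
    [0, 13, -9.4, 0, -45],
    [0, 15, -10.9, 0, -53],
    [0, 16, -11.6, 0, -60],
    [0, 16, -11.6, 0, -63.2],
    [0, 16, -11.6, 0, -63.2],
  ],
)

```text
clock: 27.15
eef_pos: [467.8, 244.0, 297.8]
tool_rot: [-3.139, -0.003, 2.836]
force: [0.0, 0.0, 0.6]
width: 85.7
gripper_force: 0.0
```

>>> play_rows(
  targets=[
    [0, 0, 0, 0, 0],
    [0, 0, 0, 0, 0],
    [0, 0, 0, 0, 0],
  ],
)

```text
clock: 27.45
eef_pos: [469.3, 243.7, 299.4]
tool_rot: [-3.141, -0.0, 2.833]
force: [0.1, -0.3, 0.1]
width: 85.4
gripper_force: 0.0
```

```bash
python3 -c "
from scr import *
run('bd')"
```

```text
tcp [469.3 243.7 299.4] yaw 162.33 rp [-3.141 -0.   ] F [ 0.1 -0.3  0.1] q7 0.72 t 27.45
b 182 ctr [601.6 118.4] [ 3.  38.3] ang 99.0 joint 1.5 zmax 148.0 move tool x,y cm [-16.41  -7.92] spin 63.3
d 320 ctr [467.  244.1] [ 9.9 64.8] ang 162.9 joint 0.39 zmax 154.3 move tool x,y cm [ 0.23 -0.04] spin -0.6
b line ctr [607.6 114.2] [ 9.  67.4] ang 98.9
d line ctr [468.5 243.8] [ 8.7 88.1] ang 99.0
```

>>> play_rows(
  targets=[
    [0, 0.03, 0, 4, -0.2],
    [0, 0.03, 0, 8, -0.2],
    [0, 0.03, 0, 11, -0.2],
    [0, 0.03, 0, 13.5, -0.2],
    [0, 0.03, 0, 14.6, -0.2],
    [0, 0.03, 0, 15, -0.2],
    [0, 0.03, 0, 15, -0.2],
    [0, 0.03, 0, 15, -0.2],
    [0.5, 0.03, 0, 15, -0.2],
    [0.7, 0.03, 0, 15, -0.2],
  ],
)

```text
clock: 28.5
eef_pos: [469.4, 244.5, 150.7]
tool_rot: [3.14, 0.001, 2.838]
force: [0.3, 0.6, -0.1]
width: 59.0
gripper_force: 0.0
```

>>> play_rows(
  targets=[
    [1, 0, 0, 0, 0],
    [1, 0, 0, 0, 0],
    [1, 0, 0, 0, 0],
    [1, 0, 0, 0, 0],
    [1, 0, 0, 0, 0],
    [1, 0, 0, 0, 0],
    [1, 0, 0, 0, 0],
    [1, 0, 0, 0, 0],
  ],
)

```text
clock: 29.3
eef_pos: [469.0, 244.3, 150.0]
tool_rot: [3.141, 0.0, 2.838]
force: [-1.2, -0.4, 4.7]
width: 8.6
gripper_force: 59.0
```

Yaw is 162.6 degrees, so the turn is 63.4.

>>> play_rows(
  targets=[
    [1, 0, 0, 0, 3],
    [1, 0, 0, 0, 8],
    [1, 0, 0, 0, 14],
    [1, 0, 0, 0, 20],
    [1, 0, 0, 0, 26],
    [1, 0, 0, 0, 32],
    [1, 0, 0, 0, 38],
    [1, 0, 0, 0, 42],
    [1, 0, 0, 0, 45],
    [1, 0, 0, 0, 45],
  ],
)

```text
clock: 30.3
eef_pos: [469.5, 244.9, 150.1]
tool_rot: [3.14, -0.0, 2.053]
force: [1.1, 1.3, 3.5]
width: 9.0
gripper_force: 58.9
```

>>> play_rows(
  targets=[
    [1, 0, 0, 0, 4],
    [1, 0, 0, 0, 10],
    [1, 0, 0, 0, 15],
    [1, 0, 0, 0, 18.4],
    [1, 0, 0, 0, 18.4],
    [1, 0, 0, 0, 18.4],
  ],
)

```text
clock: 30.9
eef_pos: [469.8, 245.0, 150.1]
tool_rot: [3.139, -0.001, 1.733]
force: [1.1, 3.6, 3.1]
width: 8.9
gripper_force: 58.8
```

>>> play_rows(
  targets=[
    [0.5, 0, 0, 0, 0],
    [0, 0, 0, 0, 0],
    [0, 0, 0, 0, 0],
    [0, 0, 0, 0, 0],
    [0, 0, 0, -3, 0],
    [0, 0, 0, -7, 0],
    [0, 0, 0, -11, 0],
    [0, 0, 0, -16, 0],
    [0, 4, 0, -20, 0],
    [0, 4, 0, -22, 0],
  ],
)

```text
clock: 31.9
eef_pos: [461.8, 287.8, 372.6]
tool_rot: [3.139, -0.004, 1.736]
force: [-0.3, 1.0, -0.7]
width: 85.4
gripper_force: 0.0
```

>>> play_rows(
  targets=[
    [0, -5, 4, 0, 0],
    [0, -10, 6, 0, 0],
    [0, -12, 6, 0, 0],
    [0, -12, 6, 0, 0],
    [0, -12, 6, 0, 0],
  ],
)

```text
clock: 32.4
eef_pos: [540.9, 173.8, 369.6]
tool_rot: [-3.141, -0.0, 1.729]
force: [-0.0, 0.7, -1.6]
width: 85.2
gripper_force: 0.0
```

```bash
python3 -c "
from scr import *
run('abcd','pics/h.png')
for n in('side','scene'):
    im,d,k=look(n);P=cloud(d,k)
    for r in ctrl.trace(n,'oil_bottle')[:1]: print(n,r['bbox'],r['confidence'])
"
```

```text
tcp [540.9 173.8 369.6] yaw 99.06 rp [-3.141 -0.   ] F [-0.   0.7 -1.6] q7 -0.01 t 32.4
a 440 ctr [582.7 262.5] [10.  67.4] ang 99.1 joint 1.5 zmax 154.5 move tool x,y cm [8.09 5.53] spin -0.1
b 331 ctr [607.9 105.1] [10.1 67.7] ang 98.0 joint 1.52 zmax 154.7 move tool x,y cm [-7.85  5.54] spin 1.1
c 343 ctr [494.2  86.4] [10.3 68.3] ang 100.4 joint 1.48 zmax 154.6 move tool x,y cm [-7.9  -5.99] spin -1.4
d 464 ctr [468.8 243.9] [10.4 68.4] ang 99.0 joint 1.5 zmax 154.7 move tool x,y cm [ 8.06 -6.01] spin 0.1
a line ctr [582.8 262.5] [ 8.5 86.9] ang 99.7
b line ctr [608.  104.6] [ 7.9 87.1] ang 96.6
c line ctr [494.4  85. ] [ 8.7 88. ] ang 102.0
d line ctr [468.6 244.5] [ 8.8 86.8] ang 99.1
side [276.2, 203.6, 300.5, 250.7] 0.89
scene [227.5, 154.9, 254.5, 201.0] 0.95
```

View pics/h.png

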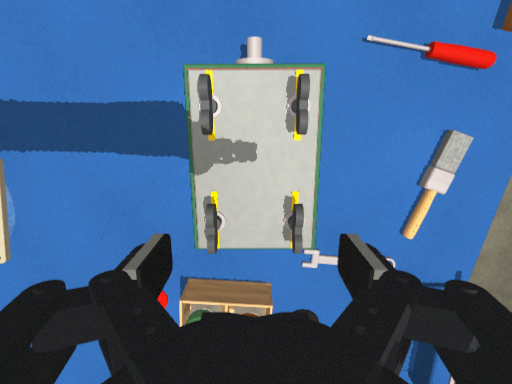

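All four wings, at (207,104), (302,104), (213,220) and (296,220), lie along their yellow lines. The bottle is still in place, so I'm handing in.

```bash
python3 -c "
from cell import ctrl
print(ctrl.finish_job())"
```

```text
the job is handed in; nothing more can be done
None
```

The job is handed in (no verdict was returned): the oil bottle stands upright on the pad in the free cell, and the four wing screws, tightened in the order a, c, b, d, measure 1.48 to 1.52 rad against the 1.5 rad line.

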